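# Set the check scale to a sample tin

## Robot

A 7-joint arm with a two-finger parallel gripper is mounted at the origin on a cart in front of the work surface, level with it; the furniture and walls round the work are solid. World frame = base frame: x ahead of the robot, y to its left, z up, the work surface at z = 0. Lengths are in m, angles in rad, forces in N, time in s.
With the tool pointing down it reaches from about 0.425 to 0.875 m from the base axis. Payload 4.7 kg.
Tool frame: the origin (TCP) lies on the centre line of the jaws, within the pads' length; the fingertips stand 22 mm ahead of it and the grasp point (between the pads) lies 3 mm ahead of it; z points along the fingers, y is the direction in which the jaws open and shut (so a half turn about z gives the same grasp; the last joint's range is limited). The gripper opens to 87 mm and grips with 3 to 60 N. Pads are 19 mm wide; open, the fingers measure 117 mm over their backs; the gripper's body (75 mm by 190 mm) begins 51 mm behind the grasp point.
Start: joints at [-1.261, 0.321, -0.07, 1.45, 0.023, 1.371, -0.057], TCP at [0.19, 0.622, 0.245] pointing down, gripper open.
Joint ranges: [-2.86, 2.86], [-0.3, 2.09], [-1.38, 1.24], [0.06, 2.45], [-1.56, 4.7], [0.09, 2.05], [-2.69, 2.69]. Speed limits (rad/s): [2.57, 2.57, 3.14, 3.14, 3.14, 3.14, 3.14].

## Interface

Orientations are given as a rotation vector (axis times angle).
In Python, from bench import ctrl, imaging, close_job, finder gives the robot as it stands. The module is installed in compiled form; this text tells all that it offers.
- The arm moves only by the shell command python3 -m jog 'ROWS' [FORCE]. ROWS is JSON, a list that holds one entry, the list of rows, each a list of 7 numbers: the shift along the tool's x, y, z in cm, then the turn, a rotation vector about the tool's x, y, z in degrees, then the finger opening in cm, from 0 to 8.7. In form: [[[dx, dy, dz, ax, ay, az, claw], ...]]. A call has 1 to 12 rows; each row shifts and turns the commanded pose from where the row before left it, along the tool's axes as they then stand; what a row does not reach is not made up. A row lasts 1/10 s, in which the tool goes at most 50 mm and 8.59 degrees, less where a joint would pass 70% of its speed; a pose out of reach is approached as far as the arm can. A call is refused whole if a number of a shift passes 5 or a number of a turn 8.59, either way. A call with a gripper value outside its range is refused whole. The fingers move at their own pace and stop on an object; FORCE is the grip in N (left out, the last holds). Time passes only in rows, so rows that do not move let the fingers close. It gives the time, the measured TCP pose, the force and the opening at its end, in the units of the state.
- ctrl.get_state(): the state, without advancing time (a new reading comes with each control period).
- imaging.get_image(name): name is "side" or "top"; returns a dict with "frame" (400x640x3 uint8, red, green, blue), "intrinsics" (3x3 intrinsics, pixels), "pose" (4x4, takes a point from camera to world coordinates). Camera axes: x right, y down, z forward; pixel columns grow to the right and rows downward; lengths in m; the calibration is good to about 2 mm. A picture is of the moment at which its call begins. There is no depth.
- close_job(): hands the job in, once; it reports no verdict.
Trained networks look in the newest picture that a camera, given by its name, has taken for a name from the list of things; names that differ only in an ending like _2 or _b are one class to them, and where a whole thing is asked for, a point or a joint stands for the part that bears it (a point fixed in the world has none). Each returns a list of dicts, best first, with "conf" (0 to 1); they miss things now and then, are a little off and sometimes report something else, mostly with a low value. They report only what shows in the picture. A call takes as long as a camera call. They do not tell look-alikes from the thing itself.
- finder.trace(label, camera): "region" (400x640 bool, what is visible of it) and "point" ([row, column] as shares, 0 to 1, of the picture: columns of its width, rows of its height, amid what is visible of it).
- finder.spot_point(label, camera): "point" ([row, column] as shares, 0 to 1, of the picture: columns of its width, rows of its height: a listed point, or the origin of a listed thing).
The state is a dict: "time": time; "joint_positions": joint angles; "qd": joint speeds; "joint_torque": joint torques, N m; "position": TCP position; "tool_rot": TCP orientation; "ft_force": force on the tool from outside, world axes, zero at the start; "torque": the same for the moment, N m; "grip_width": opening from 0.0 (shut) to 1.0 (fully open).
Only numpy, scipy, OpenCV 4.12 (cv2) and the standard library are available. Lean on these libraries where they do the work, as an engineer would, in place of code of your own. Each camera call takes 0.05 s, during which the arm holds its last target. There are 200 camera calls.

## Task

Set the white check scale up for this batch: swing its red pan lock round to the open stop, stand the sample tin from the black rubber pad gently on the round steel pan, and turn the black knob on the sloping front until the red pointer, with the tin on the pan, stands on the black centre mark of the dial. Leave the tin there, and do not disturb the other tins, lids and tools.

Things in the scene. Friction and masses are not known exactly. Their poses are not given: they have to be found in the camera images.
- scale: White check scale, fixed, 230 mm deep (x), 250 mm wide (y), 101 mm high to its flat deck; origin: centre of its underside; x points from the sloping front to the back, y to its left, z up. The front's normal leans 28 deg from vertical towards the scale's -x; on it a dial (110 mm over the bezel) at the left, the knob at the right. On the deck: pan at the left, pan lock at the right.
- sample_tin: The sample tin: round bamboo-sleeved balm tin with pink filling, 70 mm across over the lower 24 mm, cup 57 mm across above that, 31 mm high; about 60 g; stands on the pad; origin at the centre of its underside, z up. Grip it across the 70 mm sleeve.
- sample_pad: Black rubber pad, 115 x 115 x 3 mm, fixed on the table, on which the sample tin stands at the start; origin at the centre of its underside.
- pan_top (a point): Centre of the top face of the round steel pan (130 mm across, 6 mm thick), about 127 mm above the table when empty; axes as the scale's. The pan rides on a spring and sinks about 5 mm under the tin once the lock is open (under 2 mm while locked); it bottoms about 9 mm below the empty height.
- scale_lock (a joint): Pan lock, quarter-turn lever turning about a vertical axis: 0 = locked (handle points to the scale's +x, the back, and the lever's steel tongue stands under the edge of the pan), 1.57 = open stop, a quarter turn clockwise seen from above (handle points to the scale's -y side). It stays where it is left.
- lock_grip (a point): Middle of the part to hold on the lock's upright red handle peg (14 mm thick; it stands 12 mm above and 20 mm below this point before the lever's arm begins), 50 mm from the lock's axis; moves with the lever.
- lock_pivot (a point): Point on the lock's vertical axis, at the height of lock_grip.
- scale_knob (a joint): Adjusting knob, angle in rad, growing clockwise as seen facing the sloping front. Turning it clockwise lowers the spring's seat and so moves the pointer clockwise, by 0.4 rad for each rad of the knob. Range -1.2 to 2.4; it stays where it is left.
- knob_grip (a point): Point on the axis of the black round knob (36 mm across, ribbed, its top 12 mm above this point and the sloping panel 22 mm below), at the height to grip. Its z axis is the knob's axis, pointing away from the panel (28 deg from vertical towards the scale's -x); it turns with the knob.
- dial_centre (a point): Centre of the dial, in the plane of the pointer; x points up the slope to the centre mark at 12 o'clock, z out of the dial.
- pointer_tip (a point): Tip of the red pointer, 40 mm from the dial's centre. The pointer swings clockwise as the pan sinks or the knob is turned clockwise.
- centre_mark (a point): Tip of the black triangular centre mark at 12 o'clock of the dial, 40 mm from the dial's centre; dial divisions are 7.5 deg (5.2 mm) apart.
- tin_01: A filled tin of the same kind, loose, a bystander (origin: centre of its underside).
- tin_02: A filled tin of the same kind, loose, a bystander.
- tin_03: A filled tin of the same kind, loose, a bystander.
- loose_lid_a: A bamboo lid, 71 mm across, 17 mm high, loose, a bystander.
- loose_lid_b: A bamboo lid, 71 mm across, 17 mm high, loose, a bystander.
- spatula: Palette knife, 231 x 22 x 16 mm, lying at the front edge, a bystander.
- marker: Felt marker, 132 x 19 x 16 mm, a bystander.
- tweezers2: Steel tweezers, 132 x 14 x 10 mm, a bystander.
Things that resemble listed ones, but are neither listed nor needed, are in the scene too. Leave any orange or turquoise look-alike of the sample_tin alone.

How it is judged:
By the outcome, as a careful person would: the job done as asked, in the order asked, and still so for the second after the job is handed in, with the robot touching nothing.
It also fails if it takes over 72 s, if anything falls off the work surface, if the arm or the gripper's body presses on something with over 40 N, if the wrist force passes 120 N, or if a joint passes its speed limit or range.

## Working session

There is one attempt and no reset: what is moved stays moved. The work goes in short steps, Python scripts to look and compute and a shell command to move; the robot and the scene stay as the last step left them, time stands still between calls to the robot, and variables do not carry over. Pictures are saved under pics/ and viewed, about 8 in all and at most 12, crops included, and the job is handed in when it is done.

```bash
mkdir -p pics; cat > h.py <<'E'
import numpy as np, cv2
from bench import ctrl, imaging, close_job, finder
from scipy.spatial.transform import Rotation as R
def grab(c,name=None):
    im=imaging.get_image(c)
    if name: cv2.imwrite('pics/'+name,im['frame'][:,:,::-1])
    return im
def ray(im,p):
    u,v=p[1]*640,p[0]*400
    d=im['pose'][:3,:3]@np.linalg.solve(im['intrinsics'],[u,v,1]); return im['pose'][:3,3],d
def onz(im,p,z):
    o,d=ray(im,p); return o+d*(z-o[2])/d[2]
def tri(a,pa,b,pb):
    A=[];B=[]
    rs=[ray(a,pa),ray(b,pb)]
    for o,d in rs:
        d=d/np.linalg.norm(d);P=np.eye(3)-np.outer(d,d);A.append(P);B.append(P@o)
    x=np.linalg.lstsq(np.vstack(A),np.hstack(B),rcond=None)[0]
    return x,np.linalg.norm(A[0]@x-B[0])*1000
def proj(im,x):
    T=np.linalg.inv(im['pose']);c=T[:3,:3]@x+T[:3,3];q=im['intrinsics']@c;return q[:2]/q[2]
E
python3 - <<'E'
from h import *
np.set_printoptions(precision=4,suppress=True)
s=ctrl.get_state();print(s)
t=grab('top','t0.png');d=grab('side','s0.png')
print(t['pose'],d['pose'],t['intrinsics'])
for n in ['scale','sample_tin','sample_pad','pan_top','lock_grip','lock_pivot','knob_grip','dial_centre','pointer_tip','centre_mark']:
    a=finder.spot_point(n,'top');b=finder.spot_point(n,'side')
    f=lambda l:[(round(q['conf'],2),int(q['point'][1]*640),int(q['point'][0]*400)) for q in l[:4]]
    print(n,f(a),f(b),tri(t,a[0]['point'],d,b[0]['point']) if a and b else '')
E
```

```text
{'time': 0.0, 'joint_positions': array([-1.2609,  0.3218, -0.0701,  1.4517,  0.0226,  1.3708, -0.0569]), 'qd': array([-0.0014,  0.0015, -0.0007,  0.0003, -0.0003, -0.0001,  0.0007]), 'joint_torque': array([ -0.0001, -49.1297,  -0.4038, -31.2533,  -0.0639,   0.044 ,
         0.0002]), 'position': array([0.1894, 0.6213, 0.2435]), 'tool_rot': array([-0.4629, -3.1071,  0.003 ]), 'ft_force': array([ 0.4715, -0.6626,  0.0946]), 'torque': array([ 0.0092, -0.0181,  0.0382]), 'grip_width': 0.9956640374048352}
[[ 0.0216 -0.9832  0.181   0.2495]
 [-0.9996 -0.0241 -0.012   0.0001]
 [ 0.0161 -0.1807 -0.9834  1.5058]
 [ 0.      0.      0.      1.    ]] [[ 0.8606 -0.2632  0.436  -0.1093]
 [-0.5091 -0.4197  0.7515 -1.0993]
 [-0.0148 -0.8687 -0.4951  0.826 ]
 [ 0.      0.      0.      1.    ]] [[498.2679   0.     310.1443]
 [  0.     498.2679 208.3385]
 [  0.       0.       1.    ]]
scale [(0.83, 264, 186)] [(0.82, 323, 205)] (array([ 0.6011,  0.1202, -0.0047]), np.float64(8.97491248952441))
sample_tin [(0.84, 330, 198), (0.79, 347, 229), (0.43, 241, 193)] [(0.73, 375, 245), (0.58, 246, 197)] (array(
[... 167 characters left out ...]
.float64(6.309647469681459))
pan_top [] [(0.91, 329, 171)] 
lock_grip [(0.49, 291, 149), (0.21, 239, 182)] [(0.58, 345, 179)] (array([0.6703, 0.0427, 0.1344]), np.float64(1.9634380690763984))
lock_pivot [(0.85, 289, 165)] [(0.8, 331, 182)] (array([0.6161, 0.048 , 0.1332]), np.float64(7.654410703458212))
knob_grip [(0.49, 281, 198)] [(0.67, 313, 193)] (array([0.5349, 0.0659, 0.098 ]), np.float64(0.2219765786082551))
dial_centre [(0.26, 257, 154)] [(0.62, 301, 186), (0.5, 348, 180)] (array([0.6044, 0.1624, 0.0889]), np.float64(64.58520463937197))
pointer_tip [(0.25, 174, 231)] [] 
centre_mark [(0.57, 241, 179)] [(0.63, 308, 177)] (array([0.584 , 0.1844, 0.1062]), np.float64(4.406979546577206))
```

```bash
python3 - <<'E'
import cv2
t=cv2.imread('pics/t0.png')[90:290,150:470];d=cv2.imread('pics/s0.png')[110:310,190:510]
cv2.imwrite('pics/c0.png',cv2.resize(cv2.vconcat([t,d]),(800,1000),interpolation=2)[:, :])
cv2.imwrite('pics/c0t.png',cv2.resize(t,(800,500),interpolation=2));cv2.imwrite('pics/c0s.png',cv2.resize(d,(800,500),interpolation=2))
E
```

```text
(no output)
```

View pics/c0t.png

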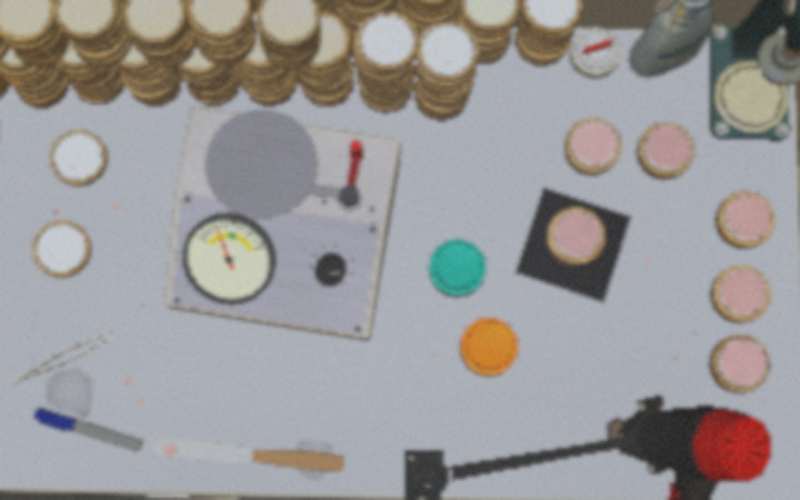

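View pics/c0s.png

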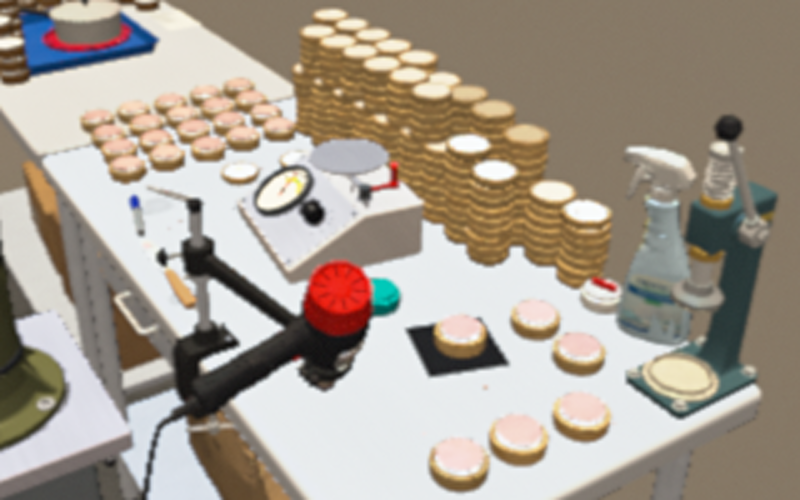

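```bash
python3 - <<'E'
from h import *
np.set_printoptions(precision=4,suppress=True)
t=grab('top');d=grab('side')
T=lambda u,v:((90+v*.4)/400,(150+u*.4)/640)
S=lambda u,v:((110+v*.4)/400,(190+u*.4)/640)
for n,a,b in [('pan',(261,164),(348,156)),('lock',(356,148),(393,172)),('knob',(331,268),(314,211)),('dial',(229,259),(284,190)),('tin',(577,235),(461,326))]:
    print(n,tri(t,T(*a),d,S(*b)))
print('pan',onz(t,T(261,164),.127),onz(d,S(348,156),.127))
print('tin',onz(t,T(577,235),.029),onz(d,S(461,328),.029))
for l,z in [('sample_tin',.02),('pan_top',.127),('lock_grip',.12),('knob_grip',.1),('dial_centre',.1),('sample_pad',.003)]:
  for c,im in (('top',t),('side',d)):
    for q in finder.trace(l,c)[:3]:
        r=q['region'];v,u=np.nonzero(r)
        p=((v.min()+v.max()+1)/800,(u.min()+u.max()+1)/1280)
        print(l,c,round(q['conf'],2),r.sum(),u.min(),u.max(),v.min(),v.max(),onz(im,p,z))
for n,c in [('floor corners','FL'),]:
    for a in [(168,306),(370,337)]: print('front corner z0',onz(t,T(*a),0.0))
    for a in [(191,110),(400,140)]: print('back corner deck',onz(t,T(*a),0.101))
for a in [(545,188),(630,215),(604,301),(517,272)]: print('pad',onz(t,T(*a),.003))
# lamp
print('lamp',tri(t,T(733,445),d,S(338,297)))
E
```

```text
pan (array([0.6545, 0.1461, 0.1251]), np.float64(1.0342409888932647))
lock (array([0.6716, 0.0379, 0.1373]), np.float64(0.18050658187401214))
knob (array([0.5414, 0.0633, 0.0938]), np.float64(1.28448470703174))
dial (array([0.5534, 0.1841, 0.0736]), np.float64(1.2966530211216558))
tin (array([ 0.6027, -0.2318,  0.0327]), np.float64(1.6521531464109138))
pan [0.653  0.1463 0.127 ] [0.6535 0.1426 0.127 ]
tin [ 0.6021 -0.2316  0.029 ] [ 0.6049 -0.2318  0.029 ]
sample_tin top 0.87 428 369 391 173 196 [ 0.601 -0.232  0.02 ]
sample_tin top 0.87 402 322 344 186 208 [ 0.5583 -0.0884  0.02  ]
sample_tin top 0.58 474 334 357 217 241 [ 0.4609 -0.1273  0.02  ]
sample_tin side 0.75 277 364 383 236 252 [ 0.6    -0.2368  0.02  ]
sample_tin side 0.7 160 338 350 221 236 [ 0.5668 -0.1036  0.02  ]
pan_top top 0.9 1592 232 277 134 178 [0.6503 0.1445 0.127 ]
pan_top top 0.47 196 274 295 146 172 [0.6437 0.0584 0.127 ]
pan_top side 0.66 359 313 344 166 180 [0.6474 0.1343 0.127 ]
lock_grip top 0.73 160 275 294 147 172 [0.6442 0.0586 0.12  ]
knob_grip top 0.55 130 276 288 192 204 [0.5351 0.0632 0.1   ]
knob_g
[... 232 characters left out ...]
7 0.1473 0.1   ]
dial_centre top 0.32 433 163 186 179 200 [0.5524 0.3727 0.1   ]
dial_centre side 0.56 1093 287 332 173 214 [0.5206 0.0675 0.1   ]
sample_pad top 0.65 945 356 402 165 210 [ 0.5954 -0.2316  0.003 ]
sample_pad top 0.62 447 434 457 224 246 [ 0.4521 -0.4343  0.003 ]
sample_pad side 0.64 368 353 392 240 259 [ 0.5926 -0.2423  0.003 ]
front corner z0 [0.5071 0.2658 0.    ]
front corner z0 [0.4747 0.0178 0.    ]
back corner deck [0.7242 0.2339 0.101 ]
back corner deck [ 0.694  -0.0125  0.101 ]
pad [ 0.6675 -0.1958  0.003 ]
pad [ 0.6355 -0.3019  0.003 ]
pad [ 0.5258 -0.2686  0.003 ]
pad [ 0.5596 -0.1613  0.003 ]
lamp (array([ 0.3358, -0.3545,  0.2453]), np.float64(0.7164233157382058))
```

```bash
cat >> h.py <<'E'
psi=np.deg2rad(-7.2); SX=np.array([np.cos(psi),np.sin(psi),0]); SY=np.array([-np.sin(psi),np.cos(psi),0]); SZ=np.array([0,0,1.])
def frame(y,z):
    return np.column_stack([np.cross(y,z),y,z])
def plan(pos,Rt):
    "turn first (tool axes), then shift in turned tool axes"
    s=ctrl.get_state();Rc=R.from_rotvec(s['tool_rot']).as_matrix()
    w=R.from_matrix(Rc.T@Rt).as_rotvec(degrees=True)
    d=np.asarray(pos)-s['position']
    print('t',s['time'],'pos',s['position'],'F',s['ft_force'].round(1),'grip',round(s['grip_width']*8.7,2))
    print('turn deg',w.round(2),'then shift cm',(Rt.T@d*100).round(2),'| shift first cm',(Rc.T@d*100).round(2),'q',s['joint_positions'].round(2))
E
python3 - <<'E'
from h import *
np.set_printoptions(precision=4,suppress=True)
t=grab('top');d=grab('side')
T=lambda u,v:((90+v*.4)/400,(150+u*.4)/640)
S=lambda u,v:((110+v*.4)/400,(190+u*.4)/640)
for n,a,b in [('stack1',(447,50),(495,170)),('stack2',(385,40),(468,143)),('pole',(425,470),(195,205)),('lampL',(620,440),(305,335)),('redlid',(597,48),(603,287))]:
    print(n,tri(t,T(*a),d,S(*b)))
plan([.671,.039,.21],frame(SY,-SZ))
E
```

```text
stack1 (array([ 0.7879, -0.0643,  0.1523]), np.float64(1.2421420575924669))
stack2 (array([0.7909, 0.0072, 0.1689]), np.float64(0.8315869750929896))
pole (array([ 0.3059, -0.0447,  0.2221]), np.float64(0.41403878568954605))
lampL (array([ 0.3458, -0.261 ,  0.1346]), np.float64(1.0686548012629147))
redlid (array([ 0.8441, -0.258 ,  0.0281]), np.float64(0.2617935204517572))
t 1.9 pos [0.1895 0.6218 0.2446] F [-0.2  0.1  0.3] grip 8.67
turn deg [ 0.    0.   -9.74] then shift cm [-55.07 -51.78   3.46] | shift first cm [-63.04 -41.72   3.46] q [-1.26  0.32 -0.07  1.45  0.02  1.37 -0.06]
```

```bash
python3 -m jog '[[[0,0,0,0,0,-4.87,3],[0,0,0,0,0,-4.87,3],[-2.9,-2.7,0,0,0,0,3],[-2.9,-2.7,0,0,0,0,3],[-2.9,-2.7,0,0,0,0,3],[-2.9,-2.7,0,0,0,0,3],[-2.9,-2.7,0,0,0,0,3],[-2.9,-2.7,0,0,0,0,3],[-2.9,-2.7,0,0,0,0,3],[-2.9,-2.7,0,0,0,0,3],[-2.9,-2.7,0,0,0,0,3],[-2.9,-2.7,0,0,0,0,3]]]' 20
python3 -m jog '[[[-2.9,-2.7,0,0,0,0,3],[-2.9,-2.7,0,0,0,0,3],[-2.9,-2.7,0,0,0,0,3],[-2.9,-2.7,0,0,0,0,3],[-2.9,-2.7,0,0,0,0,3],[-2.9,-2.7,0,0,0,0,3],[-2.9,-2.7,0,0,0,0,3],[-2.9,-2.7,0,0,0,0,3],[-2.9,-2.7,0,0,0,0,3],[0,0,0,0,0,0,3],[0,0,0,0,0,0,3]]]'
python3 - <<'E'
from h import *
plan([.671,.039,.21],frame(SY,-SZ))
t=grab('top','t1.png');s=grab('side','s1.png')
a=t['frame'][90:290,150:470];b=s['frame'][110:310,190:510]
cv2.imwrite('pics/c1.png',cv2.resize(cv2.vconcat([a[20:140,60:220],b[0:120,60:220]]),(800,1200),interpolation=2)[:,:,::-1])
i=cv2.imread('pics/c1.png');cv2.imwrite('pics/c1.png',cv2.hconcat([cv2.resize(i[:600],(400,300)),cv2.resize(i[600:],(400,300))]))
print(proj(t,np.array([.671,.039,.149])),proj(s,np.array([.671,.039,.149])))
E
```

```text
time: 3.1
position: [0.4442, 0.3162, 0.2449]
tool_rot: [0.197, 3.135, 0.001]
ft_force: [-0.1, -0.0, -0.1]
grip_width: 0.345
time: 4.2
position: [0.672, 0.0426, 0.2441]
tool_rot: [-0.201, -3.135, 0.0]
ft_force: [-0.9, -0.3, 0.4]
grip_width: 0.349
t 4.2 pos [0.67195587 0.04256334 0.24410994] F [-0.9 -0.3  0.4] grip 3.03
turn deg [-0.01 -0.04 -0.14] then shift cm [ 0.05 -0.37  3.41] | shift first cm [ 0.05 -0.36  3.41] q [-0.4   0.38  0.39  1.4  -0.15  1.39  1.44]
[291.88898536 148.20102474] [347.02041209 176.00458575]
```

```bash
python3 -m jog '[[[0,-0.3,2,0,0,0,3],[0,0,2,0,0,0,3],[0,0,2,0,0,0,3],[0,0,2,0,0,0,3],[0,0,0,0,0,0,3],[0,0,0,0,0,0,3]]]'
python3 - <<'E'
from h import *
plan([.671,.039,.144],frame(SY,-SZ))
s=grab('side','s2.png')['frame'];t=grab('top')['frame']
a=s[140:230,280:400];b=t[120:210,230:350]
cv2.imwrite('pics/c2.png',cv2.resize(cv2.hconcat([a,b]),(800,300),interpolation=2)[:,:,::-1])
E
```

```text
time: 4.9
position: [0.6711, 0.0423, 0.1651]
tool_rot: [-0.194, -3.135, -0.001]
ft_force: [-0.1, 1.0, -0.2]
grip_width: 0.348
t 4.9 pos [0.67107489 0.04230967 0.16507038] F [-0.1  1.  -0.2] grip 3.03
turn deg [ 0.04 -0.01  0.11] then shift cm [-0.03 -0.33  2.11] | shift first cm [-0.03 -0.33  2.11] q [-0.39  0.43  0.38  1.5  -0.16  1.24  1.46]
```

View pics/c2.png

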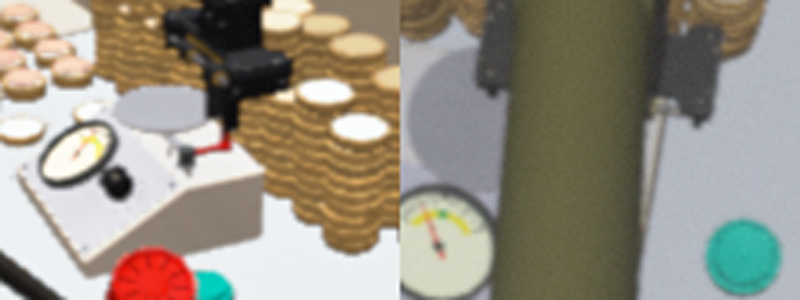

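```bash
python3 -m jog '[[[0,-0.2,1,0,0,0,3],[0,0,1.1,0,0,0,3],[0,0,0,0,0,0,3],[0,0,0,0,0,0,0.5],[0,0,0,0,0,0,0.5],[0,0,0,0,0,0,0.5],[0,0,0,0,0,0,0.5],[0,0,0,0,0,0,0.5]]]' 15
python3 - <<'E'
from h import *
plan([.671,.039,.144],frame(SY,-SZ))
E
```

```text
time: 5.8
position: [0.6714, 0.038, 0.1439]
tool_rot: [0.198, 3.135, -0.001]
ft_force: [0.1, -2.4, 0.1]
grip_width: 0.153
t 5.8 pos [0.67140229 0.03798115 0.14392261] F [ 0.1 -2.4  0.1] grip 1.33
turn deg [-0.04  0.04 -0.04] then shift cm [ 0.05  0.1  -0.01] | shift first cm [ 0.05  0.1  -0.01] q [-0.38  0.44  0.38  1.53 -0.17  1.2   1.47]
```

```bash
python3 -m jog '[[[0.013,-0.357,0,0,0,4.09,0.5],[0.013,-0.357,0,0,0,4.09,0.5],[0.013,-0.357,0,0,0,4.09,0.5],[0.013,-0.357,0,0,0,4.09,0.5],[0.013,-0.357,0,0,0,4.09,0.5],[0.013,-0.357,0,0,0,4.09,0.5],[0.013,-0.357,0,0,0,4.09,0.5],[0.013,-0.357,0,0,0,4.09,0.5],[0.013,-0.357,0,0,0,4.09,0.5],[0.013,-0.357,0,0,0,4.09,0.5],[0.013,-0.357,0,0,0,4.09,0.5],[0.013,-0.357,0,0,0,4.09,0.5]]]'
python3 -m jog '[[[0.013,-0.357,0,0,0,4.09,0.5],[0.013,-0.357,0,0,0,4.09,0.5],[0.013,-0.357,0,0,0,4.09,0.5],[0.013,-0.357,0,0,0,4.09,0.5],[0.013,-0.357,0,0,0,4.09,0.5],[0.013,-0.357,0,0,0,4.09,0.5],[0.013,-0.357,0,0,0,4.09,0.5],[0.013,-0.357,0,0,0,4.09,0.5],[0.013,-0.357,0,0,0,4.09,0.5],[0.013,-0.357,0,0,0,4.09,0.5],[0,0,0,0,0,0,0.5],[0,0,0,0,0,0,0.5]]]'
python3 - <<'E'
from h import *
plan([.6153,-.0036,.144],frame(SX,-SZ))
E
```

```text
time: 7.0
position: [0.6498, 0.0038, 0.1439]
tool_rot: [1.485, 2.767, 0.002]
ft_force: [1.3, -0.1, -0.5]
grip_width: 0.152
time: 8.2
position: [0.6157, -0.004, 0.1439]
tool_rot: [2.354, 2.08, 0.002]
ft_force: [1.9, 0.8, -0.3]
grip_width: 0.16
t 8.2 pos [ 0.61573861 -0.00396247  0.14385428] F [ 1.9  0.8 -0.3] grip 1.39
turn deg [ 0.06 -0.05  0.14] then shift cm [ 0.03 -0.05 -0.01] | shift first cm [ 0.03 -0.05 -0.01] q [-0.6   0.37  0.69  1.69 -0.25  1.17  0.04]
```

```bash
python3 -m jog '[[[0,-0.2,0,0,0,2,0.5],[0,-0.2,0,0,0,2,0.5],[0,0,0,0,0,0,0.5],[0,0,0,0,0,0,0.5]]]'
python3 -m jog '[[[0,-0.2,0,0,0,2,0.5],[0,0,0,0,0,0,0.5]]]'
python3 - <<'E'
from h import *
plan([.6153,-.0036,.144],frame(SX,-SZ))
E
```

```text
time: 8.6
position: [0.6152, -0.0035, 0.1442]
tool_rot: [2.42, 1.993, 0.011]
ft_force: [11.3, -0.0, -5.9]
grip_width: 0.151
time: 8.8
position: [0.615, -0.0031, 0.1443]
tool_rot: [2.453, 1.948, 0.016]
ft_force: [16.8, -0.6, -10.9]
grip_width: 0.158
t 8.8 pos [ 0.61501233 -0.00314842  0.14429864] F [ 16.8  -0.6 -10.9] grip 1.38
turn deg [ 0.78 -0.08 -5.89] then shift cm [-0.04  0.03  0.03] | shift first cm [-0.04  0.04  0.03] q [-0.62  0.36  0.71  1.7  -0.25  1.16 -0.07]
```

```bash
python3 -m jog '[[[0,0.5,0,0,0,0,1.8],[0,0,0,0,0,0,2.5],[0,0,0,0,0,0,3],[0,0,0,0,0,0,3],[0,0,-2,0,0,0,3],[0,0,-3,0,0,0,3],[0,0,-3,0,0,0,3],[0,0,-3,0,0,0,3],[0,0,0,0,0,0,3]]]'
python3 -m jog '[[[0,0,0,0,0,-8,5],[0,0,0,0,0,-8,5],[0,0,0,0,0,-8,5],[0,0,0,0,0,-8,5],[0,0,0,0,0,-8,8.7],[0,0,0,0,0,-8,8.7],[0,0,0,0,0,-8,8.7],[0,0,0,0,0,-8,8.7],[0,0,0,0,0,-8,8.7],[0,0,0,0,0,-8,8.7],[0,0,0,0,0,-8,8.7],[0,0,0,0,0,-8,8.7]]]'
python3 - <<'E'
from h import *
plan([.602,-.232,.16],frame(SY,-SZ))
E
```

```text
time: 9.7
position: [0.6161, -0.0053, 0.2583]
tool_rot: [2.459, 1.949, 0.01]
ft_force: [0.6, -0.1, 0.3]
grip_width: 0.348
time: 10.9
position: [0.6134, -0.0048, 0.2526]
tool_rot: [-0.188, -3.134, 0.0]
ft_force: [-0.4, 0.6, -0.6]
grip_width: 0.993
t 10.9 pos [ 0.61342551 -0.00479323  0.25258962] F [-0.4  0.6 -0.6] grip 8.64
turn deg [-0.01 -0.1   0.35] then shift cm [ -1.71 -22.68   9.26] | shift first cm [ -1.59 -22.69   9.26] q [-0.46  0.26  0.51  1.55 -0.13  1.37  1.52]
```

```bash
python3 -m jog '[[[-0.3,-3.8,0,0,0,0,8.7],[-0.3,-3.8,0.6,0,0,0,8.7],[-0.3,-3.8,1.2,0,0,0,8.7],[-0.3,-3.8,2,0,0,0,8.7],[-0.3,-3.8,2.5,0,0,0,8.7],[-0.2,-3.7,3,0,0,0,8.7],[0,0,0,0,0,0,8.7],[0,0,0,0,0,0,8.7]]]'
python3 - <<'E'
from h import *
plan([.602,-.232,.03],frame(SY,-SZ))
s=grab('side')['frame'];t=grab('top')['frame']
a=s[190:290,310:450];b=t[140:240,310:450]
cv2.imwrite('pics/c3.png',cv2.resize(cv2.hconcat([a,b]),(800,286),interpolation=2)[:,:,::-1])
E
```

```text
time: 11.7
position: [0.601, -0.2329, 0.1589]
tool_rot: [-0.201, -3.132, -0.001]
ft_force: [0.2, -0.6, 0.5]
grip_width: 0.996
t 11.7 pos [ 0.60104406 -0.23289509  0.15885599] F [ 0.2 -0.6  0.5] grip 8.67
turn deg [ 0.03 -0.19 -0.14] then shift cm [-0.08  0.1  12.89] | shift first cm [-0.13  0.09 12.89] q [-0.14  0.41  0.6   1.59 -0.24  1.22  1.95]
```

View pics/c3.png

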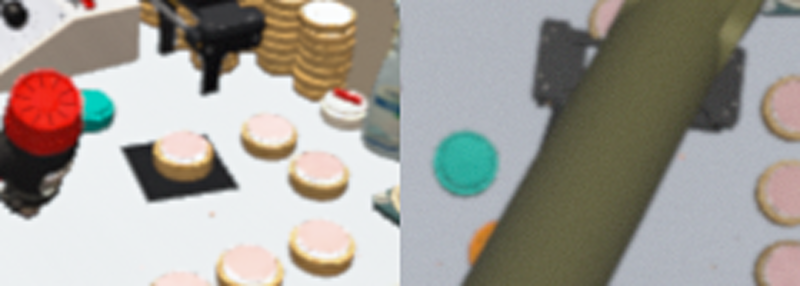

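```bash
python3 -m jog '[[[-0.1,0.1,2.5,0,0,0,8.7],[0,0,2.5,0,0,0,8.7],[0,0,2.5,0,0,0,8.7],[0,0,2.2,0,0,0,8.7],[0,0,1.7,0,0,0,8.7],[0,0,1.2,0,0,0,8.7],[0,0,0.4,0,0,0,8.7],[0,0,0,0,0,0,8.7],[0,0,0,0,0,0,6.5]]]'
python3 -m jog '[[[0,0,0,0,0,0,6.5],[0,0,0,0,0,0,6.5],[0,0,0,0,0,0,6.5],[0,0,0,0,0,0,6.5]]]' 15
python3 - <<'E'
from h import *
plan([.602,-.232,.03],frame(SY,-SZ))
E
```

```text
time: 12.7
position: [0.6045, -0.2315, 0.0316]
tool_rot: [0.197, 3.134, -0.0]
ft_force: [-0.0, 0.8, 1.2]
grip_width: 0.966
time: 13.1
position: [0.6042, -0.2313, 0.0312]
tool_rot: [0.197, 3.134, 0.0]
ft_force: [-0.4, -0.2, 3.5]
grip_width: 0.782
t 13.1 pos [ 0.60419068 -0.2313403   0.0312459 ] F [-0.4 -0.2  3.5] grip 6.81
turn deg [0.01 0.06 0.01] then shift cm [ 0.21 -0.09  0.12] | shift first cm [ 0.21 -0.09  0.12] q [-0.1   0.54  0.55  1.69 -0.32  1.    2.01]
```

```bash
python3 -m jog '[[[0,0,-0.5,0,0,0,6.5],[0,0,-1.5,0,0,0,6.5],[0,0,-2.5,0,0,0,6.5],[0,0,-3,0,0,0,6.5],[0,0,-3,0,0,0,6.5],[0,0,-3,0,0,0,6.5],[0,0,-3,0,0,0,6.5],[0,0,-3,0,0,0,6.5],[0,0,0,0,0,0,6.5]]]'
python3 - <<'E'
from h import *
plan([.653,.145,.22],frame(SY,-SZ))
E
```

```text
time: 14.0
position: [0.6058, -0.2328, 0.2318]
tool_rot: [0.197, 3.126, -0.003]
ft_force: [0.1, -0.7, -0.2]
grip_width: 0.779
t 14.0 pos [ 0.6058008  -0.23279464  0.23182191] F [ 0.1 -0.7 -0.2] grip 6.78
turn deg [-0.08  0.53 -0.01] then shift cm [ 0.05 38.07  1.18] | shift first cm [ 0.07 38.07  1.13] q [-0.15  0.36  0.62  1.5  -0.21  1.34  1.93]
```

```bash
python3 -m jog '[[[0,1.5,0,0,0,0,6.5],[0,3,0,0,0,0,6.5],[0,3.5,0,0,0,0,6.5],[0,3.7,0,0,0,0,6.5],[0,3.7,0,0,0,0,6.5],[0,3.7,0,0,0,0,6.5],[0,3.7,0,0,0,0,6.5],[0,3.7,0,0,0,0,6.5],[0,3.7,0,0,0,0,6.5],[0,3.7,0,0,0,0,6.5],[0,2.7,1,0,0,0,6.5],[0,1.3,1,0,0,0,6.5]]]'
python3 -m jog '[[[0,0,2,0,0,0,6.5],[0,0,1.5,0,0,0,6.5],[0,0,0,0,0,0,6.5],[0,0,0,0,0,0,6.5]]]'
python3 - <<'E'
from h import *
plan([.653,.145,.157],frame(SY,-SZ))
s=grab('side')['frame'];t=grab('top')['frame']
a=s[135:225,270:390];b=t[120:210,210:330]
cv2.imwrite('pics/c4.png',cv2.resize(cv2.hconcat([a,b]),(800,300),interpolation=2)[:,:,::-1])
E
```

```text
time: 15.2
position: [0.6496, 0.1503, 0.2036]
tool_rot: [-0.188, -3.133, -0.002]
ft_force: [-0.4, 0.8, -1.7]
grip_width: 0.783
time: 15.6
position: [0.6509, 0.1436, 0.1701]
tool_rot: [-0.199, -3.134, 0.001]
ft_force: [0.4, 0.1, 0.3]
grip_width: 0.779
t 15.6 pos [0.65087052 0.14355299 0.17014556] F [0.4 0.1 0.3] grip 6.77
turn deg [-0.05 -0.05 -0.08] then shift cm [-0.19  0.17  1.31] | shift first cm [-0.19  0.17  1.31] q [-0.6   0.42  0.45  1.52 -0.19  1.25  1.32]
```

View pics/c4.png

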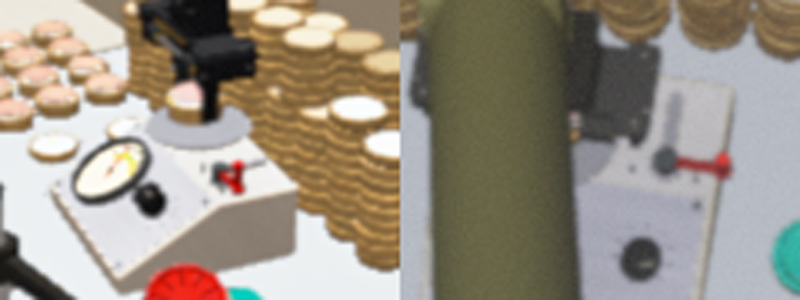

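```bash
python3 -m jog '[[[-0.1,0.1,0.3,0,0,0,6.5],[-0.1,0.1,0.3,0,0,0,6.5],[0,0,0.2,0,0,0,6.5],[0,0,0.2,0,0,0,6.5],[0,0,0.15,0,0,0,6.5],[0,0,0.15,0,0,0,6.5],[0,0,0.1,0,0,0,6.5],[0,0,0.1,0,0,0,6.5],[0,0,0.1,0,0,0,6.5],[0,0,0.1,0,0,0,6.5],[0,0,0.1,0,0,0,6.5],[0,0,0,0,0,0,6.5]]]'
python3 - <<'E'
from h import *
plan([.653,.145,.152],frame(SY,-SZ))
E
```

```text
time: 16.9
position: [0.6534, 0.1465, 0.1525]
tool_rot: [0.197, 3.135, 0.0]
ft_force: [-0.0, -0.4, -0.9]
grip_width: 0.784
t 16.9 pos [0.65337781 0.14651024 0.15248613] F [-0.  -0.4 -0.9] grip 6.82
turn deg [ 0.   -0.    0.01] then shift cm [ 0.02 -0.15  0.05] | shift first cm [ 0.02 -0.15  0.05] q [-0.59  0.44  0.44  1.53 -0.19  1.22  1.32]
```

```bash
python3 -m jog '[[[0,0,0.1,0,0,0,6.5],[0,0,0.1,0,0,0,6.5],[0,0,0,0,0,0,6.5],[0,0,0,0,0,0,7.2],[0,0,0,0,0,0,7.4],[0,0,0,0,0,0,7.7],[0,0,0,0,0,0,8.1],[0,0,0,0,0,0,8.5],[0,0,0,0,0,0,8.7],[0,0,0,0,0,0,8.7],[0,0,-0.3,0,0,0,8.7],[0,0,-0.5,0,0,0,8.7]]]' 15
python3 -m jog '[[[0,0,-1,0,0,0,8.7],[0,0,-2,0,0,0,8.7],[0,0,-3,0,0,0,8.7],[0,0,-3,0,0,0,8.7],[0,0,0,0,0,0,5.5]]]'
python3 - <<'E'
from h import *
Z=-(SZ*np.cos(np.deg2rad(28))-SX*np.sin(np.deg2rad(28)))
k=np.array([.541,.063,.096])
print(frame(SY,Z))
plan(k-Z*.003-Z*.08,frame(SY,Z))
E
```

```text
time: 18.1
position: [0.6532, 0.1465, 0.1586]
tool_rot: [-0.197, -3.135, 0.0]
ft_force: [0.4, 0.4, 0.8]
grip_width: 0.998
time: 18.6
position: [0.656, 0.1466, 0.255]
tool_rot: [0.197, 3.126, 0.005]
ft_force: [-0.1, -1.6, 0.0]
grip_width: 0.965
[[-0.87598529  0.12533323  0.46576964]
 [ 0.11066268  0.9921147  -0.05884039]
 [-0.46947156  0.         -0.88294759]]
t 18.6 pos [0.65598383 0.14661517 0.25503352] F [-0.1 -1.6  0. ] grip 8.4
turn deg [  0.22 -27.49  -0.05] then shift cm [16.61 -9.74  0.88] | shift first cm [14.33 -9.77  8.41] q [-0.6   0.37  0.46  1.4  -0.17  1.4   1.3 ]
```

```bash
python3 -m jog '[[[1,-1,0,0,-6.87,0,5.5],[1,-1,0,0,-6.87,0,5.5],[1,-1,0,0,-6.87,0,5.5],[1,-1,0,0,-6.87,0,5.5],[2.5,-1.3,0,0,0,0,5.5],[2.5,-1.3,0,0,0,0,5.5],[2.5,-1.3,0,0,0,0,5.5],[2.5,-1.3,0,0,0,0,5.5],[1.5,-0.5,0,0,0,0,5.5],[0,0,0,0,0,0,5.5],[0,0,0,0,0,0,5.5]]]'
python3 - <<'E'
from h import *
Z=-(SZ*np.cos(np.deg2rad(28))-SX*np.sin(np.deg2rad(28)))
k=np.array([.541,.063,.096])
plan(k-Z*.003-Z*.08,frame(SY,Z))
a=grab('side','s5.png')['frame'];b=grab('top','t5.png')['frame']
cv2.imwrite('pics/c5.png',cv2.resize(cv2.hconcat([a[135:225,270:390],b[130:220,200:320]]),(800,300),interpolation=2)[:,:,::-1])
E
```

```text
time: 19.7
position: [0.502, 0.0679, 0.1893]
tool_rot: [0.167, 2.656, -0.039]
ft_force: [1.4, -0.7, -0.2]
grip_width: 0.636
t 19.7 pos [0.5020473  0.06792718 0.18932935] F [ 1.4 -0.7 -0.2] grip 5.53
turn deg [ 0.06 -0.43 -0.03] then shift cm [ 0.91 -0.    1.78] | shift first cm [ 0.9  -0.    1.79] q [-0.73 -0.29  0.35  2.25  0.46  0.79  0.81]
```

View pics/c5.png

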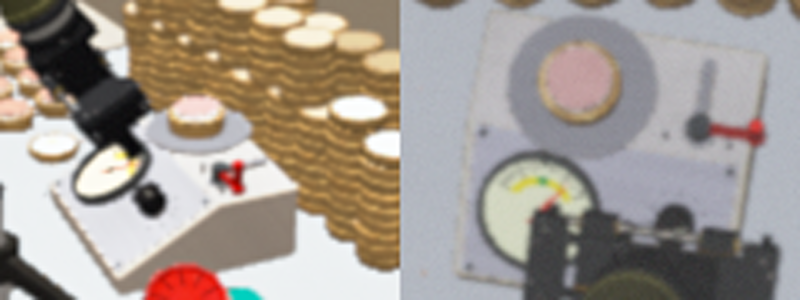

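```bash
cat >> h.py <<'E'
a28=np.deg2rad(28)
NZ=SZ*np.cos(a28)-SX*np.sin(a28); UP=SX*np.cos(a28)+SZ*np.sin(a28)
def rect(im,C,k=5,h=64):
    "dial rectified: k px/mm, up = 12 o'clock"
    src=np.float32([proj(im,C+(UP*a-SY*b)*h/1000) for a,b in [(1,-1),(1,1),(-1,1),(-1,-1)]])
    n=2*h*k
    M=cv2.getPerspectiveTransform(src+0.5,np.float32([[0,0],[n,0],[n,n],[0,n]]))
    return cv2.warpPerspective(im['frame'],M,(n,n),flags=cv2.INTER_CUBIC)
E
python3 - <<'E'
from h import *
t=grab('top')
C=np.array([.5534,.1841,.0775])
o=[]
for f in ('t0','t5'):
    t['frame']=cv2.imread(f'pics/{f}.png')[:,:,::-1].copy()
    o.append(cv2.resize(rect(t,C),(400,400)))
cv2.imwrite('pics/d0.png',cv2.hconcat(o)[:,:,::-1])
k=np.array([.538,.064,.098])
for z in (.05,.007): plan(k+NZ*z,frame(SY,-NZ))
E
```

```text
t 19.85 pos [0.50248838 0.06821291 0.18936406] F [ 0.3 -1.7  0.6] grip 5.47
turn deg [ 0.04 -0.44 -0.01] then shift cm [1.13 0.03 4.75] | shift first cm [1.1  0.02 4.75] q [-0.73 -0.29  0.35  2.25  0.46  0.79  0.81]
t 19.85 pos [0.50248838 0.06821291 0.18936406] F [ 0.3 -1.7  0.6] grip 5.47
turn deg [ 0.04 -0.44 -0.01] then shift cm [1.13 0.03 9.05] | shift first cm [1.06 0.02 9.05] q [-0.73 -0.29  0.35  2.25  0.46  0.79  0.81]
```

View pics/d0.png

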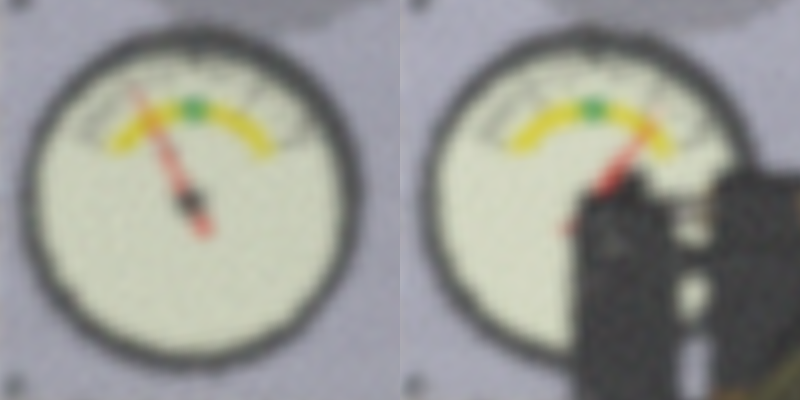

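```bash
python3 -m jog '[[[0.5,0,2,0,-0.2,0,5.5],[0.55,0,2,0,-0.2,0,5.5],[0,0,0,0,0,8,5.5],[0,0,0,0,0,8,5.5],[0,0,0,0,0,8,5.5],[0,0,0,0,0,8,5.5],[0,0,0,0,0,8,5.5],[0,0,0,0,0,0,5.5],[0,0,0,0,0,0,5.5]]]'
python3 - <<'E'
from h import *
k=np.array([.538,.064,.098])
Rt=frame(SY,-NZ)@R.from_rotvec([0,0,40],degrees=True).as_matrix()
plan(k+NZ*.007,Rt)
a=grab('side','s6.png')['frame'];b=grab('top','t6.png')['frame']
cv2.imwrite('pics/c6.png',cv2.resize(cv2.hconcat([a[150:230,270:370],b[140:220,220:320]]),(800,320),interpolation=2)[:,:,::-1])
E
```

```text
time: 20.75
position: [0.511, 0.0668, 0.1483]
tool_rot: [1.064, 2.447, 0.186]
ft_force: [-0.4, 0.8, -0.3]
grip_width: 0.633
t 20.75 pos [0.51099704 0.06684497 0.14828117] F [-0.4  0.8 -0.3] grip 5.5
turn deg [-0.07 -0.08  0.2 ] then shift cm [0.01 0.07 5.01] | shift first cm [0.   0.07 5.01] q [-0.62 -0.21  0.28  2.28  0.44  0.66  0.12]
```

View pics/c6.png

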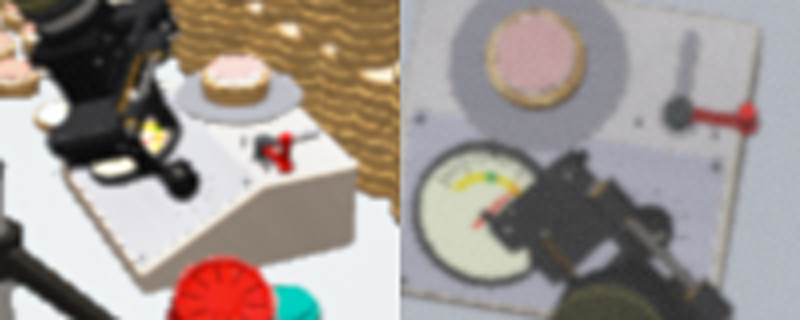

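```bash
python3 -m jog '[[[0,0,1.2,0,0,0,5.5],[0,0,1.2,0,0,0,5.5],[0,0,0.8,0,0,0,5.5],[0,0,0.6,0,0,0,5.5],[0,0,0,0,0,0,5.5]]]'
python3 -m jog '[[[0,0,0.4,0,0,0,5.5],[0,0,0.4,0,0,0,5.5],[0,0,0.3,0,0,0,5.5],[0,0,0,0,0,0,5.5],[0,0,0,0,0,0,5.5]]]'
python3 - <<'E'
from h import *
k=np.array([.538,.064,.098])
Rt=frame(SY,-NZ)@R.from_rotvec([0,0,40],degrees=True).as_matrix()
plan(k+NZ*.007,Rt)
E
```

```text
time: 21.35
position: [0.5279, 0.0643, 0.1137]
tool_rot: [1.068, 2.447, 0.185]
ft_force: [-0.4, 0.3, 0.5]
grip_width: 0.631
time: 21.85
position: [0.5332, 0.0639, 0.1048]
tool_rot: [1.068, 2.446, 0.187]
ft_force: [0.8, 0.0, -0.3]
grip_width: 0.634
t 21.85 pos [0.53321882 0.06388258 0.1047777 ] F [ 0.8  0.  -0.3] grip 5.51
turn deg [-0.07 -0.1   0.01] then shift cm [-0.03  0.12  0.12] | shift first cm [-0.03  0.12  0.12] q [-0.61 -0.08  0.31  2.29  0.44  0.53  0.11]
```

Close softly and see the width and side forces.

```bash
python3 -m jog '[[[0,0,0,0,0,0,4.4],[0,0,0,0,0,0,4],[0,0,0,0,0,0,3.7],[0,0,0,0,0,0,3.4],[0,0,0,0,0,0,3],[0,0,0,0,0,0,3],[0,0,0,0,0,0,3]]]' 8
```

```text
time: 22.55
position: [0.5338, 0.0645, 0.1052]
tool_rot: [1.067, 2.445, 0.189]
ft_force: [3.4, 1.3, -0.9]
grip_width: 0.412
```

```bash
python3 -m jog '[[[0,0,0,0,0,-4,3],[0,0,0,0,0,-8,3],[0,0,0,0,0,-8,3],[0,0,0,0,0,-8,3],[0,0,0,0,0,-8,3],[0,0,0,0,0,-8,3],[0,0,0,0,0,-8,3],[0,0,0,0,0,-8,3],[0,0,0,0,0,-8,3],[0,0,0,0,0,-8,3],[0,0,0,0,0,-8,3],[0,0,0,0,0,0,3]]]' 18
python3 - <<'E'
from h import *
k=np.array([.538,.064,.098])
Rt=frame(SY,-NZ)@R.from_rotvec([0,0,-44],degrees=True).as_matrix()
plan(k+NZ*.007,Rt)
t=grab('top','t7.png')
C=np.array([.5534,.1841,.0775])
r=cv2.resize(rect(t,C),(400,400));cv2.imwrite('pics/d7.png',cv2.hconcat([r,cv2.resize(t['frame'][130:230,200:300],(400,400),interpolation=2)])[:,:,::-1])
E
```

```text
time: 23.75
position: [0.5339, 0.0659, 0.1052]
tool_rot: [-0.855, 2.546, -0.287]
ft_force: [4.8, 6.4, -3.2]
grip_width: 0.406
t 23.75 pos [0.53387769 0.06588319 0.10524061] F [ 4.8  6.4 -3.2] grip 3.53
turn deg [0.14 0.13 0.26] then shift cm [ 0.06 -0.13  0.14] | shift first cm [ 0.06 -0.13  0.14] q [-0.72 -0.09  0.41  2.29  0.46  0.53  1.57]
```

View pics/d7.png

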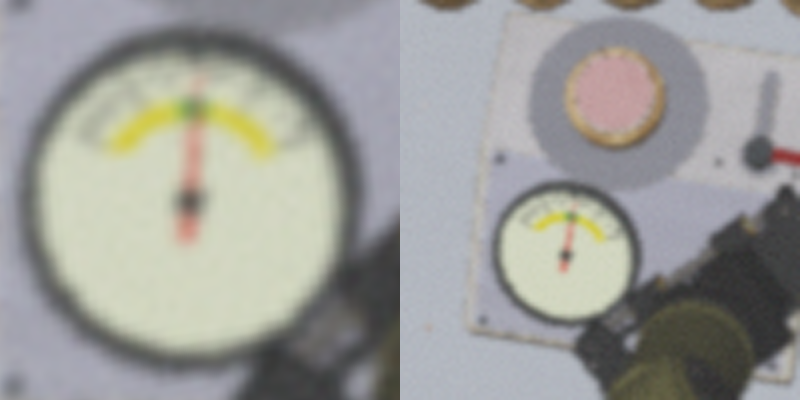

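```bash
cat > dial.py <<'E'
from h import *
C=np.array([.5534,.1841,.0775])
def ang(d): return np.rad2deg(np.arctan2(d[0],-d[1]))
def pointer(r):
    f=r.astype(float);w=np.clip(f[:,:,0]-f[:,:,1]-15,0,None)
    h=r.shape[0]//2
    yy,xx=np.mgrid[:2*h,:2*h];rad=np.hypot(xx-h+15,yy-h)/5
    w[(rad>44)]=0
    # drop yellow/orange: red has blue close to green
    w[(f[:,:,1]-f[:,:,2])>35]=0
    P=np.column_stack([xx[w>0],yy[w>0]]);W=w[w>0]
    m=np.average(P,axis=0,weights=W);c=np.cov((P-m).T,aweights=W)
    v=np.linalg.eigh(c)[1][:,1];v=v*(-np.sign(v[1]));return ang(v),m,len(W)
if __name__=='__main__':
    t=grab('top')
    fs=[t['frame'].astype(float)]+[grab('top')['frame'].astype(float) for _ in range(5)]
    t['frame']=np.clip(np.mean(fs,axis=0),0,255).astype(np.uint8)
    cur=rect(t,C);print('pointer now',pointer(cur))
    cv2.imwrite('pics/dcur.png',cv2.resize(cur,(600,600))[:,:,::-1])
    for f in ('t0','t5'):
        t['frame']=cv2.imread(f'pics/{f}.png')[:,:,::-1].copy();r=rect(t,C)
        print(f,pointer(r))
        g=r.astype(float);yel=(np.minimum(g[:,:,0],g[:,:,1])-g[:,:,2]>60);gr=(g[:,:,1]-g[:,:,0]>25)
        h=r.shape[0]//2;yy,xx=np.mgrid[:2*h,:2*h]
        yx=np.column_stack([xx[yel],yy[yel]]);gx=np.array([xx[gr].mean(),yy[gr].mean()])
        dk=(g.sum(2)<330)&(np.hypot(xx-h+15,yy-h)<20*5)  # hub
        hub=np.array([xx[dk].mean(),yy[dk].mean()])
        bz=np.argwhere((g.sum(2)<330)&(np.hypot(xx-h+15,yy-h)>45*5)&(np.hypot(xx-h+15,yy-h)<60*5)&(yy<h+50)&(xx<h+150))
        (bc,br)=cv2.minEnclosingCircle(bz[:,::-1].astype(np.float32)) if f=='t0' else (0,0)
        A=np.column_stack([2*yx,np.ones(len(yx))]);s=np.linalg.lstsq(A,(yx**2).sum(1),rcond=None)[0]
        print(' green',gx,'hub',hub,'yellow-arc centre',s[:2],'green dir from hub',ang(gx-hub),'from arc ctr',ang(gx-s[:2]),'yellow ang',[round(float(ang(q-hub)),1) for q in (yx[yx[:,0].argmin()],yx[yx[:,0].argmax()])])
E
python3 dial.py
```

```text
pointer now (np.float64(5.25511068504643), array([305.08080352, 297.16708737]), 6103)
t0 (np.float64(-26.47896148827257), array([290.20634252, 295.23655903]), 5990)
 green [310.00914634 175.15015244] hub [303.95032397 322.77537797] yellow-arc centre [306.66461574 290.1493076 ] green dir from hub 2.350209668753436 from arc ctr 1.665868649524551 yellow ang [-52.3, 56.7]
t5 (np.float64(37.344094795132), array([343.03828885, 276.76659835]), 5046)
 green [309.45137881 174.90203193] hub [340.36750322 350.11024338] yellow-arc centre [306.06776017 288.25832222] green dir from hub -10.007037348118878 from arc ctr 1.7097376805720044 yellow ang [-53.9, 41.3]
```

```bash
cat > d2.py <<'E'
from dial import *
import sys
t=grab('top')
fs=[t['frame'].astype(float)]+[grab('top')['frame'].astype(float) for _ in range(5)]
cur=t.copy();cur['frame']=np.clip(np.mean(fs,axis=0),0,255).astype(np.uint8)
t0=t.copy();t0['frame']=cv2.imread('pics/t0.png')[:,:,::-1].copy()
hub=np.array([303,322.])
t5=t.copy();t5['frame']=cv2.imread('pics/t5.png')[:,:,::-1].copy()
for n,im in (('t0',t0),('t5',t5),('cur',cur)):
    r=rect(im,C).astype(float);print(n)
    for rad in (38,40,42,44,46,48):
        y=int(hub[1]-rad*5);w=r[y-4:y+5].sum(2).mean(0)[240:390];w=np.clip(np.percentile(w[30:120],70)-w-15,0,None)[35:115];x=np.arange(275,355)
        print('  dark r',rad,(w*x).sum()/max(w.sum(),1),w.max().round(),'ang',round(float(np.rad2deg(np.arctan2((w*x).sum()/max(w.sum(),1)-hub[0],rad*5))),2))
r=rect(cur,C).astype(float)
pts=[]
for off in list(range(-60,-20,8))+list(range(30,200,8)):
    y=int(hub[1]-off);row=r[y-3:y+4].mean(0);w=row[:,0]-row[:,1];w=w[240:390]-np.median(w[240:390]);w=np.clip(w-0.35*w.max(),0,None)
    x=(w*np.arange(240,390)).sum()/w.sum();pts.append((off,x))
    
pts=np.array(pts);c=np.polyfit(pts[:,0],pts[:,1],1);print(pts.round(1).tolist())
print('pointer slope deg',np.rad2deg(np.arctan(c[0])),'x at hub',c[1],'resid',np.std(np.polyval(c,pts[:,0])-pts[:,1]))
E
python3 d2.py
```

```text
t0
  dark r 38 338.4518539538404 14.0 ang 10.57
  dark r 40 343.8648820905035 22.0 ang 11.55
  dark r 42 331.9689836268149 14.0 ang 7.85
  dark r 44 312.86741088915005 24.0 ang 2.57
  dark r 46 313.7095111406718 24.0 ang 2.67
  dark r 48 312.72344827586204 14.0 ang 2.32
t5
  dark r 38 333.3777407359918 14.0 ang 9.08
  dark r 40 341.1381884772504 27.0 ang 10.8
  dark r 42 337.5157488315383 25.0 ang 9.33
  dark r 44 319.1708872290035 31.0 ang 4.2
  dark r 46 314.100599475459 29.0 ang 2.76
  dark r 48 315.3688146522771 23.0 ang 2.95
cur
  dark r 38 331.9276302915661 16.0 ang 8.66
  dark r 40 339.74836188067593 21.0 ang 10.41
  dark r 42 330.10040954331157 23.0 ang 7.35
  dark r 44 315.8631769585792 32.0 ang 3.35
  dark r 46 314.7386562160631 29.0 ang 2.92
  dark r 48 313.66787553492424 20.0 ang 2.55
[[-60.0, 297.8], [-52.0, 298.2], [-44.0, 298.7], [-36.0, 298.7], [-28.0, 298.9], [30.0, 305.8], [38.0, 306.1], [46.0, 307.1], [54.0, 308.2], [62.0, 309.1], [70.0, 309.8], [78.0, 310.0], [86.0, 310.2], [94.0, 310.7], [102.0, 311.1], [110.0, 311.7], [118.0, 313.8], [126.0, 317.2], [134.0, 320.3], [142.0, 290.8], [150.0, 298.9], [158.0, 282.6], [166.0, 318.6], [174.0, 318.6], [182.0, 320.3], [190.0, 322.7], [198.0, 324.0]]
pointer slope deg 3.8141621790755846 x at hub 302.4921297659549 resid 8.474343751386382
```

```bash
python3 -m jog '[[[0,0,0,0,0,-3.5,3],[0,0,0,0,0,-3.5,3],[0,0,0,0,0,0,3],[0,0,0,0,0,0,3],[0,0,0,0,0,0,3]]]'
python3 dial.py | head -1;python3 d2.py | tail -2
```

```text
time: 24.9
position: [0.5338, 0.066, 0.1052]
tool_rot: [-1.008, 2.499, -0.323]
ft_force: [3.4, 5.0, -4.9]
grip_width: 0.403
pointer now (np.float64(1.7101604261819736), array([304.38658769, 301.6859702 ]), 6105)
[[-60.0, 301.1], [-52.0, 302.1], [-44.0, 302.9], [-36.0, 303.5], [-28.0, 304.4], [30.0, 305.4], [38.0, 305.3], [46.0, 305.2], [54.0, 305.3], [62.0, 305.8], [70.0, 306.3], [78.0, 306.0], [86.0, 306.1], [94.0, 306.3], [102.0, 306.6], [110.0, 307.1], [118.0, 307.3], [126.0, 306.8], [134.0, 313.1], [142.0, 296.4], [150.0, 301.9], [158.0, 287.1], [166.0, 315.0], [174.0, 311.7], [182.0, 310.9], [190.0, 310.8], [198.0, 311.1]]
pointer slope deg 1.1912118214609309 x at hub 303.8402204086574 resid 5.059969730787322
```

```bash
python3 -m jog '[[[0,0,0,0,0,0,3.8],[0,0,0,0,0,0,4.2],[0,0,0,0,0,0,4.8],[0,0,0,0,0,0,5.5],[0,0,0,0,0,0,5.5],[0,0,-0.8,0,0,0,5.5],[0,0,-1.2,0,0,0,5.5],[0,0,-1.5,0,0,0,5.5],[0,0,0,0,0,0,5.5],[0,0,0,0,0,0,5.5]]]'
python3 dial.py;python3 d2.py | tail -9
```

```text
time: 26.5
position: [0.5172, 0.0661, 0.1362]
tool_rot: [-1.006, 2.502, -0.325]
ft_force: [-0.3, 0.8, -0.4]
grip_width: 0.635
pointer now (np.float64(1.8063753047950848), array([304.53779323, 302.15533013]), 6102)
t0 (np.float64(-26.47896148827257), array([290.20634252, 295.23655903]), 5990)
 green [310.00914634 175.15015244] hub [303.95032397 322.77537797] yellow-arc centre [306.66461574 290.1493076 ] green dir from hub 2.350209668753436 from arc ctr 1.665868649524551 yellow ang [-52.3, 56.7]
t5 (np.float64(37.344094795132), array([343.03828885, 276.76659835]), 5046)
 green [309.45137881 174.90203193] hub [340.36750322 350.11024338] yellow-arc centre [306.06776017 288.25832222] green dir from hub -10.007037348118878 from arc ctr 1.7097376805720044 yellow ang [-53.9, 41.3]
cur
  dark r 38 0.0 0.0 ang -57.91
  dark r 40 345.5290227773696 8.0 ang 12.0
  dark r 42 328.8221492002281 24.0 ang 7.01
  dark r 44 315.0956423316355 34.0 ang 3.15
  dark r 46 314.42882721575654 34.0 ang 2.84
  dark r 48 313.43929199248345 23.0 ang 2.49
[[-60.0, 301.1], [-52.0, 302.1], [-44.0, 302.9], [-36.0, 303.7], [-28.0, 304.5], [30.0, 305.5], [38.0, 305.2], [46.0, 304.9], [54.0, 305.3], [62.0, 306.1], [70.0, 306.6], [78.0, 306.1], [86.0, 305.9], [94.0, 306.0], [102.0, 306.3], [110.0, 306.9], [118.0, 307.0], [126.0, 306.3], [134.0, 314.3], [142.0, 292.7], [150.0, 291.4], [158.0, 285.3], [166.0, 313.6], [174.0, 311.3], [182.0, 310.5], [190.0, 310.3], [198.0, 311.3]]
pointer slope deg 0.7396897902984244 x at hub 303.8397060096698 resid 6.220477290708802
```

View pics/dcur.png

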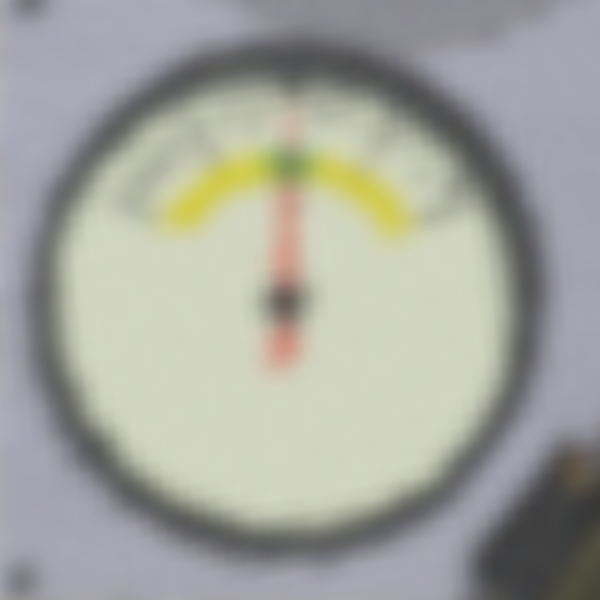

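```bash
python3 -m jog '[[[0,0,-1,0,0,0,5.5],[0,0,-1,0,0,0,5.5],[0,0,0,0,0,0,5.5],[0,0,0,0,0,0,5.5],[0,0,0,0,0,0,5.5]]]'
python3 - <<'E'
from h import *
a=grab('top','t9.png')['frame'];b=grab('side','s9.png')['frame']
cv2.imwrite('pics/c9.png',cv2.resize(cv2.hconcat([a[90:290,150:470],b[110:310,190:510]]),(800,250),interpolation=2)[:,:,::-1])
E
```

```text
time: 27.6
position: [0.5077, 0.0671, 0.1535]
tool_rot: [-1.006, 2.503, -0.325]
ft_force: [0.7, 0.3, 0.4]
grip_width: 0.631
```

View pics/c9.png

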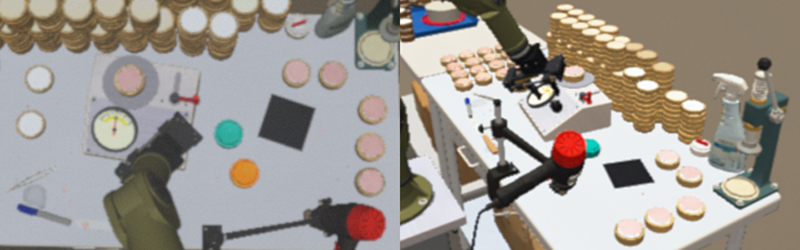

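Tin on the pan, lock open, pointer at the mark, the visible bystanders unmoved, and the gripper clear. I'm handing the job in.

```bash
python3 -c "
from bench import close_job
print(close_job())"
```

```text
the job is handed in; nothing more can be done
None
```

I finished the job in the order asked and handed it in at about 28 s; no verdict came back.

- **Lock:** I swung the red lever a quarter turn until it met the open stop. The force rose to about 17 N while the lever stayed put. The pictures show the handle pointing to the scale's -y side.
- **Tin:** I took the sample tin from the black pad and lowered it onto the pan at about 1 cm/s. It stands near the centre of the pan.
- **Knob:** I turned it about 91° anticlockwise in all, with the tin on the pan, then let go and backed off.
- **Pointer:** After release it read 1.8–2.2° in the rectified top view, against 2.2–2.8° for the centre mark. The difference is at most about 1°, or 0.7 mm at the tip.

One of my straight-line fits gave a lower pointer angle of 0.7°. The green patch on the dial had spoiled several of its points, so I set it aside.

I did not check the pointer with the side camera. In the last pictures the lids, tins and tools I could see looked unmoved, and the gripper was clear of everything. The arm hid part of the front edge in the top view, including part of the spatula, though the arm did no work there.

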